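# Clamp the sample jar on the laboratory shaker

## Task

Set the blue-capped sample jar upright in the black round nest of the shaker, first swinging the hold-down clamp out of the way by its handle with the red grip if it is not already fully open. Then swing the handle back until the clamp's rubber pad bears firmly on the jar's cap, and let go. Keep the jar upright throughout and leave the black-capped jar where it stands.

Things in the scene. Friction and masses are not known exactly. Their poses are not given: they have to be found in the camera images.
- sample_center (a point): Centre (half-way up) of the jar to be clamped: round white plastic jar with a blue cap, 46 mm in diameter all the way up, 84 mm tall with its cap, about 0.18 kg, standing loose on the table; z is its upward axis. Graspable all round at any height.
- other_center (a point): Centre (half-way up) of the other jar, alike in every way but with a black cap; it must stay where it stands.
- nest (a point): Centre of the inner floor of the nest: black round cup, 62 mm inner diameter, rim 9 mm higher, fixed on a white shaker (190 x 240 mm, 40 mm tall) that cannot move. The seated jar's centre is 42 mm above this point. Axes: shaker x, y, and z up. The clamp's hinge shaft lies along shaker x, at shaker y = -100 mm, 108 mm above this point, on two cheeks (x -27 to 27 mm).
- clamp (a joint): Clamp angle, rad. 0: shut, steel arm level along shaker +y, its rubber pad (26 mm wide, 100 mm from the hinge) over the nest. 1.4: fully open at its stop, arm nearly upright. May start anywhere between; below 1.25 the arm hinders loading. On the jar's cap the pad bears at 0.05 to 0.06. A stiff hinge (3 to 6 N at the grip) holds it where left. The arm is 18 mm wide, at shaker x = 0.
- clamp_grip (a point): Centre of the red grip of the clamp's handle: a sleeve 24 mm thick, 40 mm long along shaker x (x = 64 to 104 mm), turning freely on its pin, beside the arm's plane. It moves with the arm, 100 mm from the hinge line. Shut, the handle leans 40 degrees from upright to shaker +y (grip 64 mm beyond the hinge, 77 mm above it); open, 40 degrees to -y. Pushed along -y it opens the clamp, along +y it shuts it.

How it is judged:
On the way:
1. the blue-capped jar stands in the nest with the clamp off it (horizontal distance between sample_center and nest below 0.015 m and z of sample_center in the frame of nest below 0.047 m and angle between sample_center's own z axis and vertical below 0.15 rad and value of joint clamp above 0.2 rad), for 0.2 s.
At the end, for the whole second after the job is handed in: The blue-capped jar stands at rest on the floor of the nest, its centre within 15 mm of the nest's axis and less than 47 mm above the nest's floor, tilted less than 0.15 rad; the clamp is shut (joint below 0.1 rad) with its pad pressing on the jar with more than 0.3 N (horizontal distance between sample_center and nest below 0.015 m and z of sample_center in the frame of nest below 0.047 m and angle between sample_center's own z axis and vertical below 0.15 rad and value of joint clamp below 0.1 rad and contact force between clamp and sample above 0.3 N and linear speed of sample below 0.02 m/s); the robot touches nothing.
It fails at once if the black-capped jar is moved more than 30 mm (distance of other_center from where it was at the start of the episode above 0.03 m).
It fails at once if the blue-capped jar is tipped over 0.6 rad (angle between sample_center's own z axis and vertical above 0.6 rad).
It also fails if it takes over 64 s, if anything falls off the work surface, if the arm or the gripper's body presses on something with over 40 N, if the wrist force passes 120 N, or if a joint passes its speed limit or range.

## Robot

A 6-joint arm with a two-finger parallel gripper is mounted at the origin on the work surface. World frame = base frame: x ahead of the robot, y to its left, z up, the work surface at z = 0. Lengths are in m, angles in rad, forces in N, time in s.
With the tool pointing down it reaches from about 0.375 to 0.975 m from the base axis. Payload 3.8 kg.
Tool frame: the origin (TCP) lies midway between the tips of the shut fingers; the grasp point (between the pads) lies 19 mm behind it; z points along the fingers, y is the line along which they close (so a half turn about z gives the same grasp; the last joint's range is limited). The gripper opens to 85 mm and grips with 20 to 120 N. Pads are 22 mm wide; open, the fingers measure 114 mm over their backs; the gripper's body (76 mm by 85 mm) begins 54 mm behind the grasp point. The pads swing forward as they close: fully open they stand 13 mm farther back than shut.
Start: joints at [1.085, 0.264, 1.604, -0, 1.274, -0.037], TCP at [0.293, 0.608, 0.231] pointing down, gripper open.
Joint ranges: [-2.63, 2.63], [-0.94, 2.18], [0.31, 2.57], [-1.31, 4.45], [0, 2.66], [-2.55, 2.55]. Speed limits (rad/s): [2.57, 2.57, 3.14, 3.14, 3.14, 3.14].

## Interface

Orientations are given as a rotation vector (axis times angle).
In Python, from workcell import bot gives the robot as it stands.
- The arm moves only by the tool step_arm, never from a script. Its argument "motion" is a list of rows, each a list of 5 numbers: the finger opening in cm, from 0 to 8.54, then the shift along the tool's x, y, z in cm, then the turn about the tool's z in degrees. In form: [[claw, dx, dy, dz, twist], ...]. A call has 1 to 20 rows; each row is the pose to reach, as a shift and turn from the pose commanded when the call began, along the tool's axes at that moment; what a row does not reach only later rows make up. A row lasts 1/10 s, in which the tool goes at most 50 mm and 8.59 degrees, less where a joint would pass 70% of its speed; a pose out of reach is approached as far as the arm can. A call with a gripper value outside its range is refused whole. The fingers move at their own pace and stop on an object; "force" is the grip in N (left out, the last holds). Time passes only in rows, so rows that repeat a pose let the fingers close. It gives the time, the measured TCP pose, the force, the opening and the grip force at its end, in the units of the state.
- bot.read_state(): the state, without advancing time (a new reading comes with each control period).
- bot.read_camera(name): name is "scene" or "top"; returns (picture, depth): 480x640x3 uint8, red, green, blue; 480x640 float32, m along the optical axis (not along the pixel's ray), 0 where there is no reading.
- bot.calibration(name): a dict with "mtx" (3x3 intrinsics, pixels), "origin" and "orientation" of the camera in the world. Camera axes: x right, y up, looking along -z (the intrinsics and any distortion apply to the point x, -y, -z); pixel columns grow to the right and rows downward; lengths in m; the calibration is good to about 2 mm. A picture is of the moment at which its call begins. calibration takes no time and is no camera call.
- bot.finish_job(): hands the job in; it is judged then, once.
The state is a dict: "time": time; "q": joint angles; "joint_vel": joint speeds; "joint_torque": joint torques, N m; "tool_pos": TCP position; "tcp_rot": TCP orientation; "wrist_force": force on the tool from outside, world axes, zero at the start; "torque": the same for the moment, N m; "width": opening from 0.0 (shut) to 1.0 (fully open); "grip_force": force on a finger pad.
Only numpy, scipy, OpenCV 4.12 (cv2) and the standard library are available. Lean on these libraries where they do the work, as an engineer would, in place of code of your own. Each camera call takes 0.05 s, during which the arm holds its last target. There are 200 camera calls.

## Working session

There is one attempt and no reset: what is moved stays moved. The work goes in short steps, Python scripts to look and compute and a tool call to move; the robot and the scene stay as the last step left them, time stands still between calls to the robot, and variables do not carry over. Pictures are saved under pics/ and viewed, at most 10 in all, crops included, and the job is handed in when it is done.

Besides the shell and the picture viewer there is one more tool, called by a JSON object that holds its "fn" and its "kwargs". step_arm: Moves the arm, as the interface text tells. Its arguments: {"type":"object","properties":{"motion":{"type":"array","items":{"type":"array","items":{"type":"number"}}},"force":{"type":"number"}},"required":["motion"]}

```bash
mkdir -p pics; cat > h.py <<'E'
import numpy as np, cv2
from scipy.spatial.transform import Rotation as R
from workcell import bot
def cal(n):
    c=bot.calibration(n); o=np.array(c["orientation"],float)
    M=o if o.shape==(3,3) else (R.from_rotvec(o).as_matrix() if o.size==3 else R.from_quat(o).as_matrix())
    return np.array(c["mtx"]),np.array(c["origin"]),M
def pts(n,depth):
    K,o,M=cal(n); v,u=np.mgrid[0:480,0:640]
    P=np.stack([(u-K[0,2])/K[0,0]*depth,-(v-K[1,2])/K[1,1]*depth,-depth],-1)
    return P@M.T+o
def look(n,name=None):
    rgb,d=bot.read_camera(n)
    if name: cv2.imwrite(f"pics/{name}.png",rgb[:,:,::-1])
    return rgb,d,pts(n,d)
E
python3 - <<'E'
from h import *
for n in("scene","top"):
    print(bot.calibration(n)); rgb,d,P=look(n,n+"0"); np.savez(n+"0.npz",rgb=rgb,d=d,P=P)
print(bot.read_state())
E
```

```text
{'mtx': array([[620.44300291,   0.        , 327.68857365],
       [  0.        , 620.44300291, 247.49479506],
       [  0.        ,   0.        ,   1.        ]]), 'origin': array([1.11751896, 0.00340966, 0.93008708]), 'orientation': array([0.54302031, 0.46026398, 1.3481748 ])}
{'mtx': array([[459.87814635,   0.        , 320.33594869],
       [  0.        , 459.87814635, 245.7488136 ],
       [  0.        ,   0.        ,   1.        ]]), 'origin': array([0.34556748, 0.08259401, 0.98144967]), 'orientation': array([ 0.18903056, -0.17103277, -1.51796894])}
{'time': 0.1, 'q': array([ 1.08510550e+00,  2.64667820e-01,  1.60527746e+00,  2.22482832e-06,
        1.27373206e+00, -3.68851610e-02]), 'joint_vel': array([-2.87546236e-03, -1.91238953e-03, -3.85661233e-03, -2.38157800e-04,
        8.23516448e-05,  2.12158180e-04]), 'joint_torque': array([ 9.38063640e-04, -5.16708148e+01, -3.68587554e+01, -1.73311414e-04,
        6.31329443e-03, -4.34455501e-05]), 'tool_pos': array([0.29254508, 0.60754492, 0.23007167]), 'tcp_rot': array([-0.69896077, -3.06229521,  0.00316207]), 'wrist_force': array([-0.26534866, -0.52076516,  0.24725331]), 'torque': array([-0.02459577,  0.00812684, -0.00493613]), 'grip_force': 0.0, 'width': 0.9993670524210414}
```

View pics/scene0.png

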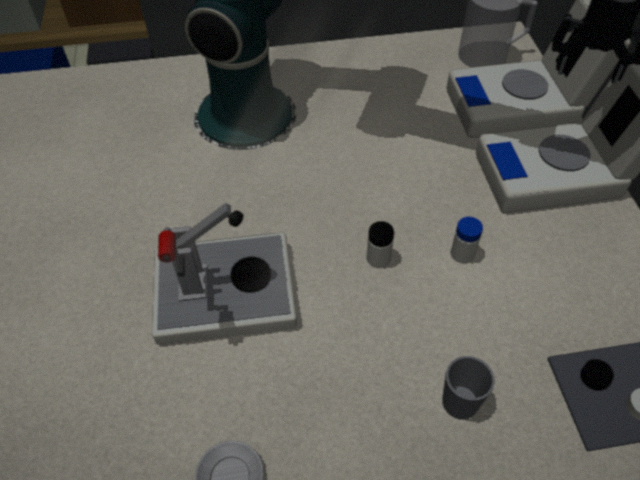

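View pics/top0.png

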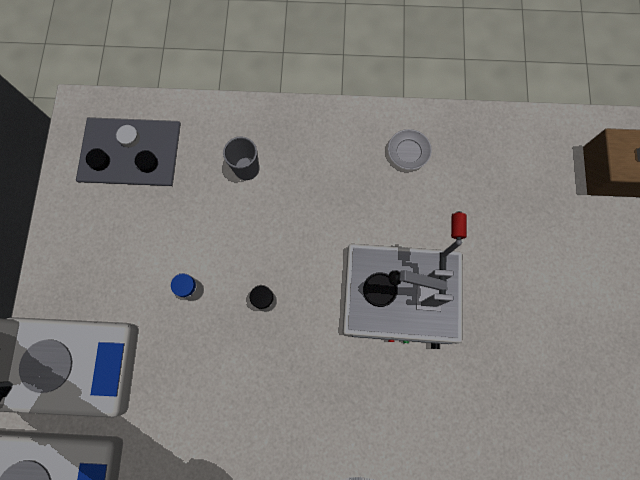

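The scene view shows the blue jar at (467,240), the black jar at (380,243), the nest at (251,274) and the red grip at (167,245). In the top view they are at (183,285), (262,297), (380,290) and (459,225). The clamp is partly open.

```bash
python3 - <<'E'
from h import *
def comps(m,k=3):
    n,l,s,c=cv2.connectedComponentsWithStats(m.astype(np.uint8))
    for i in sorted(range(1,n),key=lambda i:-s[i,4])[:k]: yield l==i,s[i],c[i]
for n in("top","scene"):
    z=np.load(n+"0.npz"); rgb,P=z["rgb"],z["P"]; h=cv2.cvtColor(rgb,cv2.COLOR_RGB2HSV)
    H,S,V=h[...,0],h[...,1],h[...,2]
    for nm,m in(("red",((H<8)|(H>172))&(S>150)&(V>60)),("blue",(H>105)&(H<130)&(S>150)&(V>60)),("black",(V<45)&(P[...,2]>0.02)&(P[...,2]<0.3)&(P[...,0]>.2))):
        for mm,s,c in comps(m,4 if nm!="red" else 1):
            if s[4]<60: continue
            p=P[mm]; print(n,nm,s,c.round(1),"med",np.median(p,0).round(4),"p5",np.percentile(p,5,0).round(3),"p95",np.percentile(p,95,0).round(3))
    # shaker top plane
    m=(abs(P[...,2]-0.04)<0.006)&(P[...,1]<0.12)&(P[...,1]>-.4)&(P[...,0]>.2)&(P[...,0]<.7)
    for mm,s,c in comps(m,1):
        mm=cv2.morphologyEx(mm.astype(np.uint8),cv2.MORPH_OPEN,np.ones((5,5)))>0
        print("shaker",cv2.minAreaRect((P[mm][:,:2]*1000).astype(np.float32)))
E
```

```text
top red [453 212  13  25 300] [459.1 224.3] med [ 0.5595 -0.1274  0.264 ] p5 [ 0.542 -0.137  0.259] p95 [ 0.577 -0.12   0.266]
top blue [  91  343   33   53 1348] [106.8 369.1] med [0.2977 0.4998 0.0634] p5 [0.254 0.477 0.061] p95 [0.343 0.522 0.066]
top blue [ 77 463  29  17 421] [ 91.3 471.7] med [0.115  0.5006 0.0635] p5 [0.103 0.478 0.061] p95 [0.127 0.522 0.066]
top blue [171 274  23  23 397] [181.8 284.6] med [0.4655 0.3668 0.0847] p5 [0.448 0.349 0.082] p95 [0.483 0.385 0.087]
top black [ 587  130   53   65 1431] [604.9 170. ] med [ 0.748  -0.491   0.0535] p5 [ 0.718 -0.562  0.023] p95 [ 0.826 -0.489  0.084]
top black [ 363  271   38   36 1016] [381.3 288.1] med [ 0.4775 -0.0277  0.0468] p5 [ 0.451 -0.054  0.043] p95 [0.506 0.001 0.207]
top black [250 286  24  23 424] [261.1 296.9] med [0.4483 0.2086 0.0848] p5 [0.43 0.19 0.08] p95 [0.466 0.228 0.087]
top black [ 86 148  22  21 358] [ 96.5 158.4] med [0.7466 0.6073 0.0299] p5 [0.728 0.588 0.022] p95 [0.766 0.628 0.033]
shaker ((477.07843017578125, -76.32209777832031), (238.99424743652344, 191.28167724609375), 88.40789031982422
[... 401 characters left out ...]
3] [469.6 226.6] med [0.4707 0.3669 0.0835] p5 [0.452 0.349 0.081] p95 [0.488 0.384 0.086]
scene black [ 598   83   42   64 1379] [619.9 115.4] med [0.3017 0.7062 0.1464] p5 [0.272 0.694 0.099] p95 [0.33  0.718 0.19 ]
scene black [ 229  257   42   36 1134] [250.2 274.2] med [ 0.4806 -0.0265  0.0451] p5 [ 0.452 -0.055  0.042] p95 [0.513 0.002 0.054]
scene black [581 359  33  29 703] [597.3 373. ] med [0.7523 0.4977 0.0297] p5 [0.733 0.478 0.024] p95 [0.771 0.518 0.032]
scene black [449 359  43  37 700] [471.  375.1] med [0.7294 0.2955 0.0585] p5 [0.721 0.262 0.027] p95 [0.759 0.307 0.083]
shaker ((480.3053894042969, -76.24190521240234), (239.539306640625, 191.8535919189453), 88.5760726928711)
```

```bash
cat >> h.py <<'E'
def shift(*targets):
    """tool-axis shift (cm) from the current pose to world targets; tool y heading (deg)"""
    s=bot.read_state(); M=R.from_rotvec(s["tcp_rot"]).as_matrix()
    print("t",s["time"],"pos",s["tool_pos"].round(4),"F",s["wrist_force"].round(1),"w",round(s["width"],3),"grip",round(s["grip_force"],1),"q",s["q"].round(2))
    print("yhead",np.degrees(np.arctan2(M[1,1],M[0,1])).round(2),"zaxis",M[:,2].round(3))
    for t in targets: print(t,(M.T@(np.array(t)-s["tool_pos"])*100).round(2))
E
python3 -c "
from h import *
shift((.561,-.078,.31),(.561,-.078,.215))"
```

```text
t 0.1 pos [0.2925 0.6075 0.2301] F [-0.3 -0.5  0.2] w 0.999 grip 0.0 q [ 1.09  0.26  1.61  0.    1.27 -0.04]
yhead 64.29 zaxis [-0.001 -0.002 -1.   ]
(0.561, -0.078, 0.31) [-53.93 -50.13  -7.89]
(0.561, -0.078, 0.215) [-53.93 -50.11   1.61]
```

{"fn": "step_arm", "kwargs": {"motion": [[0, 0, 0, -8, 0], [0, 0, 0, -8, 0], [0, -54, -50, -8, 66], [0, -54, -50, -8, 66], [0, -54, -50, -8, 66], [0, -54, -50, -8, 66], [0, -54, -50, -8, 66], [0, -54, -50, -8, 66], [0, -54, -50, -8, 66], [0, -54, -50, -8, 66], [0, -54, -50, -8, 66], [0, -54, -50, -8, 66], [0, -54, -50, -8, 66], [0, -54, -50, -8, 66], [0, -54, -50, -8, 66], [0, -54, -50, -8, 66], [0, -54, -50, -8, 66], [0, -54, -50, -8, 66], [0, -54, -50, -8, 66], [0, -54, -50, -8, 66]]}}

```text
time: 2.1
tool_pos: [0.562, -0.0758, 0.3109]
tcp_rot: [-2.253, -2.188, 0.0]
wrist_force: [-0.0, -0.6, -0.1]
width: 0.001
grip_force: 0.0
```

```bash
python3 -c "
from h import *
shift((.561,-.078,.215),(.561,-.174,.215),(.561,-.174,.33))
look('scene','s1')"
```

```text
t 2.1 pos [ 0.562  -0.0758  0.3109] F [-0.  -0.6 -0.1] w 0.001 grip 0.0 q [-0.18  0.02  1.73  0.    1.39 -0.15]
yhead -1.69 zaxis [-0.001  0.001 -1.   ]
(0.561, -0.078, 0.215) [-0.23 -0.08  9.59]
(0.561, -0.174, 0.215) [-9.83  0.2   9.58]
(0.561, -0.174, 0.33) [-9.82  0.19 -1.92]
```

View pics/s1.png

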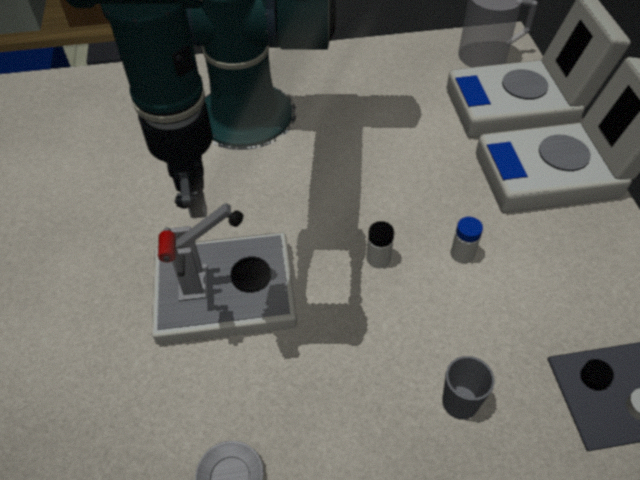

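The fingers are at about (184,203), on the nest side of and above the grip at (167,245). Next I lower and push it open.

{"fn": "step_arm", "kwargs": {"motion": [[0, 0, 0, 4, 0], [0, 0, 0, 8, 0], [0, 0, 0, 9.6, 0], [0, -1.5, 0, 9.6, 0], [0, -2.5, 0, 9.6, 0], [0, -3.2, 0, 9.6, 0], [0, -3.9, 0, 9.6, 0], [0, -4.6, 0, 9.6, 0], [0, -5.3, 0, 9.6, 0], [0, -6.0, 0, 9.6, 0], [0, -6.7, 0, 9.6, 0], [0, -7.4, 0, 9.6, 0], [0, -8.0, 0, 9.6, 0], [0, -8.5, 0, 9.6, 0], [0, -8.8, 0, 9.6, 0], [0, -8.8, 0, 9.6, 0]]}}

```text
time: 3.75
tool_pos: [0.5594, -0.1653, 0.2151]
tcp_rot: [-2.255, -2.187, 0.002]
wrist_force: [1.6, 1.0, 0.0]
width: -0.001
grip_force: 0.7
```

```bash
cat >> h.py <<'E'
def red(n,name=None):
    rgb,d,P=look(n,name); h=cv2.cvtColor(rgb,cv2.COLOR_RGB2HSV)
    m=((h[...,0]<8)|(h[...,0]>172))&(h[...,1]>150)&(h[...,2]>60)&(P[...,2]>.15)&(P[...,0]>.5)
    print(n,"grip",m.sum(),np.median(P[m],0).round(4),np.percentile(P[m],[3,97],0).round(3).tolist())
    return rgb,d,P
E
python3 -c "
from h import *
shift((.561,-.172,.215))
red('scene','s2')"
```

```text
t 3.75 pos [ 0.5594 -0.1653  0.2151] F [1.6 1.  0. ] w -0.001 grip 0.7 q [-0.33  0.1   1.82 -0.    1.22 -0.3 ]
yhead -1.74 zaxis [-0.001 -0.001 -1.   ]
(0.561, -0.172, 0.215) [-0.66  0.18  0.01]
scene grip 90 [ 0.5796 -0.1872  0.2415] [[0.547, -0.197, 0.235], [0.62, -0.175, 0.301]]
```

{"fn": "step_arm", "kwargs": {"motion": [[0, -0.3, 0, 0, 0], [0, -0.5, 0, 0, 0], [0, -0.7, 0, 0, 0], [0, -0.7, 0, 0, 0]]}}

```text
time: 4.2
tool_pos: [0.559, -0.1707, 0.2149]
tcp_rot: [-2.253, -2.186, -0.001]
wrist_force: [0.2, 6.2, 0.6]
width: 0.001
grip_force: 3.0
```

{"fn": "step_arm", "kwargs": {"motion": [[0, -0.3, 0, 0, 0], [0, -0.5, 0, 0, 0], [0, -0.5, 0, 0, 0]]}}

```text
time: 4.5
tool_pos: [0.559, -0.171, 0.2144]
tcp_rot: [-2.248, -2.181, -0.009]
wrist_force: [1.0, 19.3, 0.5]
width: 0.004
grip_force: 9.6
```

{"fn": "step_arm", "kwargs": {"motion": [[0, 2, 0, 0, 0], [0, 3, 0, -2, 0], [0, 3, 0, -7, 0], [0, 3, 0, -12, 0], [0, 3, 0, -12, 0], [0, 3, 0, -12, 0]]}}

```text
time: 5.1
tool_pos: [0.5612, -0.1479, 0.338]
tcp_rot: [2.251, 2.184, 0.001]
wrist_force: [0.6, -0.6, -0.7]
width: -0.002
grip_force: 0.0
```

```bash
python3 -c "
from h import *
shift((.468,.367,.20),(.468,.367,.042))
red('scene','s3')"
```

```text
t 5.1 pos [ 0.5612 -0.1479  0.338 ] F [ 0.6 -0.6 -0.7] w -0.002 grip 0.0 q [-0.3   0.03  1.67 -0.    1.43 -0.27]
yhead -1.73 zaxis [ 0.004 -0.003 -1.   ]
(0.468, 0.367, 0.2) [ 51.22 -10.93  13.59]
(0.468, 0.367, 0.042) [ 51.27 -11.01  29.39]
scene grip 338 [ 0.5625 -0.1915  0.2384] [[0.544, -0.201, 0.233], [0.581, -0.183, 0.242]]
```

View pics/s3.png

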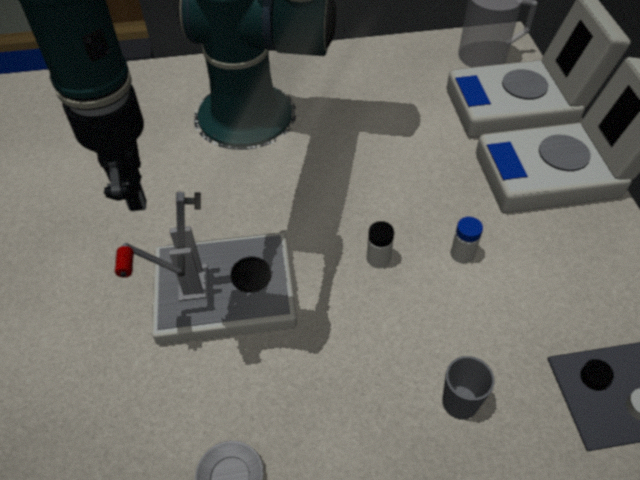

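The clamp arm is nearly upright at (182,225) and the grip is at (124,260), so it is fully open. Next, the blue jar.

{"fn": "step_arm", "kwargs": {"motion": [[8.5, 51.2, -11, 2, 0], [8.5, 51.2, -11, 2, 0], [8.5, 51.2, -11, 2, 0], [8.5, 51.2, -11, 2, 0], [8.5, 51.2, -11, 2, 0], [8.5, 51.2, -11, 2, 0], [8.5, 51.2, -11, 2, 0], [8.5, 51.2, -11, 2, 0], [8.5, 51.2, -11, 2, 0], [8.5, 51.2, -11, 2, 0], [8.5, 51.2, -11, 2, 0], [8.5, 51.2, -11, 2, 0], [8.5, 51.2, -11, 8, 0], [8.5, 51.2, -11, 13, 0], [8.5, 51.2, -11, 16, 0], [8.5, 51.2, -11, 16, 0], [8.5, 51.2, -11, 16, 0]]}}

```text
time: 6.85
tool_pos: [0.4652, 0.3668, 0.1741]
tcp_rot: [2.255, 2.187, -0.006]
wrist_force: [-0.0, -0.1, 0.6]
width: 0.997
grip_force: 0.0
```

```bash
python3 -c "
from h import *
shift((.468,.367,.042))
look('scene','s4')"
```

```text
t 6.85 pos [0.4652 0.3668 0.1741] F [-0.  -0.1  0.6] w 0.997 grip 0.0 q [ 0.63  0.15  1.84 -0.    1.15  0.66]
yhead -1.76 zaxis [-0.003 -0.003 -1.   ]
(0.468, 0.367, 0.042) [ 0.06  0.31 13.21]
```

View pics/s4.png

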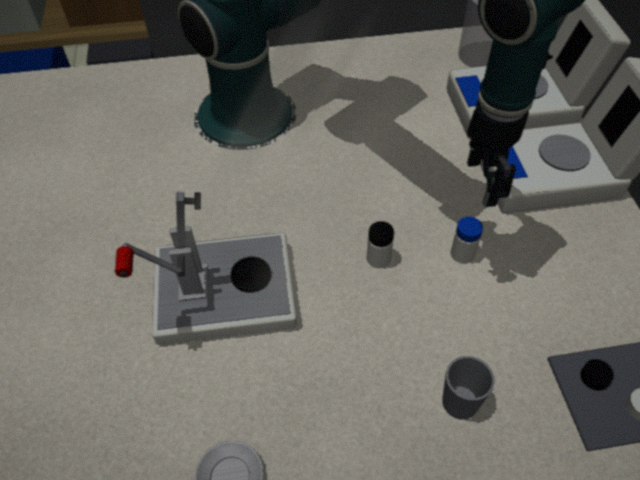

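```bash
python3 -c "
from h import *
K,o,M=cal('scene')
for p in((.465,.367,.174),(.415,.367,.19),(.515,.367,.19),(.468,.367,.084)):
    c=M.T@(np.array(p)-o); print(p,K[0,2]+K[0,0]*c[0]/-c[2],K[1,2]-K[1,1]*c[1]/-c[2])
"
```

```text
(0.465, 0.367, 0.174) 478.6478666054327 189.36577843189468
(0.415, 0.367, 0.19) 471.16170275791285 161.38125186647454
(0.515, 0.367, 0.19) 490.44960160951825 205.26914596316232
(0.468, 0.367, 0.084) 469.43745345802915 225.413581185265
```

The pad tips at about (473,158) and (490,203) match the projection and straddle the jar at (469,227). Now I descend, grip and lift.

{"fn": "step_arm", "kwargs": {"motion": [[8.5, 0, 0.3, 4, 0], [8.5, 0, 0.3, 8, 0], [8.5, 0, 0.3, 11, 0], [8.5, 0, 0.3, 13.2, 0], [8.5, 0, 0.3, 13.2, 0], [8.5, 0, 0.3, 13.2, 0], [2, 0, 0.3, 13.2, 0], [2, 0, 0.3, 13.2, 0], [2, 0, 0.3, 13.2, 0], [2, 0, 0.3, 13.2, 0], [2, 0, 0.3, 13.2, 0], [2, 0, 0.3, 13.2, 0], [2, 0, 0.3, 13.2, 0], [2, 0, 0.3, 13.2, 0]], "force": 40}}

```text
time: 8.3
tool_pos: [0.4695, 0.3693, 0.0453]
tcp_rot: [2.254, 2.188, 0.004]
wrist_force: [-1.9, -0.2, 6.3]
width: 0.532
grip_force: 39.9
```

```bash
python3 -c "
from h import *
shift((.479,-.025,.25),(.479,-.025,.089))"
```

```text
t 8.3 pos [0.4695 0.3693 0.0453] F [-1.9 -0.2  6.3] w 0.532 grip 39.9 q [0.62 0.3  1.93 0.   0.91 0.65]
yhead -1.71 zaxis [ 0.002  0.002 -1.   ]
(0.479, -0.025, 0.25) [-39.35   2.16 -20.54]
(0.479, -0.025, 0.089) [-39.38   2.13  -4.44]
```

{"fn": "step_arm", "kwargs": {"motion": [[2, 0, 0, -2, 0], [2, 0, 0, -5, 0], [2, 0, 0, -9, 0], [2, 0, 0, -13, 0], [2, -1, 0, -17, 0], [2, -3, 0, -19, 0], [2, -6, 0.3, -20, 0], [2, -10, 0.5, -20, 0], [2, -14, 0.7, -20, 0], [2, -18, 0.9, -20, 0], [2, -22, 1.1, -20, 0], [2, -26, 1.4, -20, 0], [2, -30, 1.6, -20, 0], [2, -34, 1.8, -20, 0], [2, -37, 2, -20, 0], [2, -38.5, 2.1, -20, 0], [2, -39.3, 2.1, -20, 0], [2, -39.3, 2.1, -20, 0], [2, -39.3, 2.1, -20, 0]]}}

```text
time: 10.2
tool_pos: [0.4778, -0.0245, 0.2432]
tcp_rot: [-2.254, -2.188, -0.0]
wrist_force: [-0.0, -0.4, -2.3]
width: 0.534
grip_force: 41.5
```

```bash
python3 -c "
from h import *
shift((.479,-.025,.089))
rgb,d,P=look('scene','s5')
h=cv2.cvtColor(rgb,cv2.COLOR_RGB2HSV)
m=(h[...,0]>105)&(h[...,0]<130)&(h[...,1]>150)&(h[...,2]>40)&(P[...,0]>.35)&(P[...,1]<.2)
print(m.sum(),P[m].mean(0),np.percentile(P[m],[3,97],0).round(3).tolist())
cv2.imwrite('pics/c5.png',cv2.resize(rgb[80:380,80:400,::-1],None,fx=2,fy=2))"
```

```text
t 10.2 pos [ 0.4778 -0.0245  0.2432] F [-0.  -0.4 -2.3] w 0.534 grip 41.5 q [-0.1  -0.12  1.99  0.    1.27 -0.07]
yhead -1.71 zaxis [-0.     0.001 -1.   ]
(0.479, -0.025, 0.089) [-0.06  0.12 15.42]
23 [ 0.79006881 -0.00316003  0.58931586] [[0.484, -0.012, 0.268], [1.118, 0.003, 0.93]]
```

View pics/c5.png

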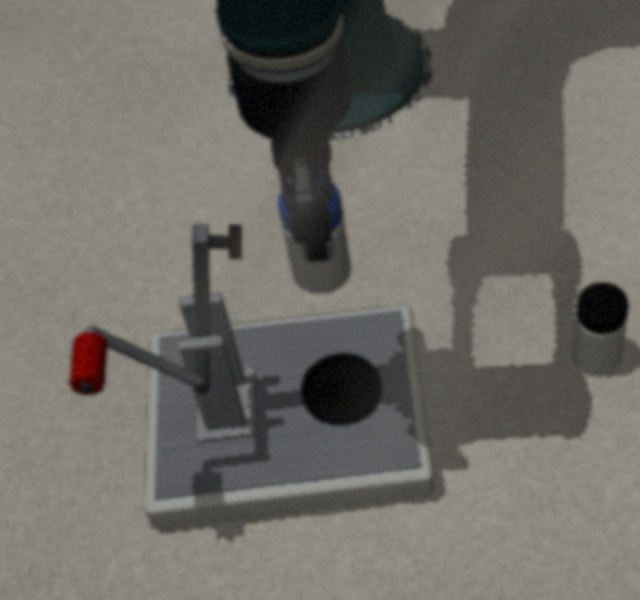

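The crop shows the jar hanging upright in the fingers at (312,240), with the nest at (341,388) below and the pad clear at (235,240). I lower it now.

{"fn": "step_arm", "kwargs": {"motion": [[2, 0, 0.1, 4, 0], [2, 0, 0.1, 8, 0], [2, 0, 0.1, 11, 0], [2, 0, 0.1, 13, 0], [2, 0, 0.1, 14, 0], [2, 0, 0.1, 14.6, 0], [2, 0, 0.1, 14.6, 0], [2, 0, 0.1, 14.6, 0]]}}

```text
time: 11.05
tool_pos: [0.4801, -0.025, 0.0985]
tcp_rot: [2.253, 2.187, 0.002]
wrist_force: [-0.4, 0.0, -1.2]
width: 0.526
grip_force: 41.6
```

{"fn": "step_arm", "kwargs": {"motion": [[2, 0, 0, 0.2, 0], [2, 0, 0, 0.4, 0], [2, 0, 0, 0.6, 0], [2, 0, 0, 0.6, 0]]}}

```text
time: 11.45
tool_pos: [0.4788, -0.0251, 0.0911]
tcp_rot: [-2.254, -2.188, 0.0]
wrist_force: [-0.7, -0.2, -1.7]
width: 0.528
grip_force: 41.6
```

{"fn": "step_arm", "kwargs": {"motion": [[2, 0, 0, 0.1, 0], [2, 0, 0, 0.2, 0], [2, 0, 0, 0.3, 0], [2, 0, 0, 0.3, 0]]}}

```text
time: 11.85
tool_pos: [0.4791, -0.0252, 0.0903]
tcp_rot: [-2.254, -2.188, 0.001]
wrist_force: [-6.5, 1.2, 13.0]
width: 0.534
grip_force: 42.8
```

The jar touched the nest floor with 13 N. I ease off, release and rise.

{"fn": "step_arm", "kwargs": {"motion": [[2, 0, 0, -0.2, 0], [2, 0, 0, -0.2, 0], [8.5, 0, 0, -0.2, 0], [8.5, 0, 0, -0.2, 0], [8.5, 0, 0, -0.2, 0], [8.5, 0, 0, -0.2, 0], [8.5, 0, 0, -0.2, 0], [8.5, 0, 0, -0.2, 0], [8.5, 0, 0, -4, 0], [8.5, 0, 0, -9, 0], [8.5, 0, 0, -14, 0], [8.5, 0, 0, -19, 0], [8.5, 0, 0, -24, 0], [0, 0, 0, -25, 0], [0, 0, 0, -25, 0]]}}

```text
time: 13.35
tool_pos: [0.4804, -0.0253, 0.3415]
tcp_rot: [2.251, 2.185, 0.006]
wrist_force: [0.3, -0.4, -1.5]
width: 0.69
grip_force: 0.0
```

```bash
python3 -c "
from h import *
shift((.561,-.245,.34),(.561,-.245,.215),(.561,-.0887,.215))
for n in('scene','top'):
    rgb,d,P=look(n,n+'6')
    h=cv2.cvtColor(rgb,cv2.COLOR_RGB2HSV)
    m=(h[...,0]>105)&(h[...,0]<130)&(h[...,1]>150)&(h[...,2]>40)&(P[...,0]>.4)&(P[...,1]<.2)&(P[...,2]<.16)&(P[...,2]>.1)
    print(n,m.sum(),P[m].mean(0),np.percentile(P[m],[3,97],0).round(3).tolist())
    if n=='scene': cv2.imwrite('pics/c6.png',cv2.resize(rgb[80:380,80:400,::-1],None,fx=2,fy=2))"
```

```text
t 13.35 pos [ 0.4804 -0.0253  0.3415] F [ 0.3 -0.4 -1.5] w 0.69 grip 0.0 q [-0.1  -0.16  1.85 -0.    1.45 -0.07]
yhead -1.71 zaxis [ 0.006 -0.001 -1.   ]
(0.561, -0.245, 0.34) [-21.72   8.71   0.21]
(0.561, -0.245, 0.215) [-21.72   8.63  12.71]
(0.561, -0.0887, 0.215) [-6.09  8.16 12.7 ]
scene 565 [ 0.48367986 -0.02634419  0.12634782] [[0.461, -0.045, 0.115], [0.501, -0.008, 0.131]]
top 369 [ 0.47509953 -0.02150788  0.12899679] [[0.455, -0.036, 0.121], [0.495, -0.006, 0.132]]
```

View pics/c6.png

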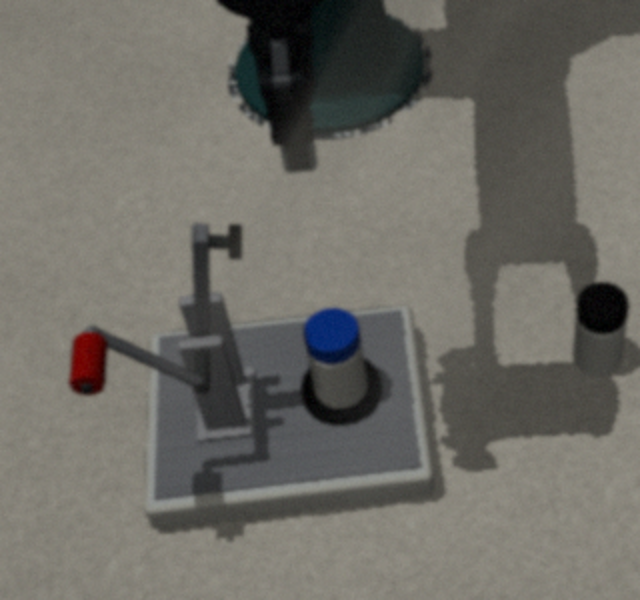

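The jar stands upright in the nest at (335,360) of the crop. Next I go behind the grip.

{"fn": "step_arm", "kwargs": {"motion": [[0, -21.7, 8.7, 0, 0], [0, -21.7, 8.7, 0, 0], [0, -21.7, 8.7, 0, 0], [0, -21.7, 8.7, 0, 0], [0, -21.7, 8.7, 0, 0], [0, -21.7, 8.7, 0, 0], [0, -21.7, 8.7, 0, 0], [0, -21.7, 8.7, 4, 0], [0, -21.7, 8.7, 8, 0], [0, -21.7, 8.7, 12, 0], [0, -21.7, 8.7, 12.5, 0], [0, -21.7, 8.7, 12.5, 0], [0, -21.7, 8.7, 12.5, 0]]}}

```text
time: 14.75
tool_pos: [0.5605, -0.2444, 0.2155]
tcp_rot: [2.252, 2.187, 0.002]
wrist_force: [-0.7, -0.7, -0.2]
width: -0.003
grip_force: 0.0
```

```bash
python3 -c "
from h import *
shift((.561,-.090,.215)); red('top')"
```

```text
t 14.75 pos [ 0.5605 -0.2444  0.2155] F [-0.7 -0.7 -0.2] w -0.003 grip 0.0 q [-0.45  0.15  1.77  0.    1.22 -0.42]
yhead -1.66 zaxis [ 0.003 -0.001 -1.   ]
(0.561, -0.09, 0.215) [15.44 -0.4   0.03]
top grip 257 [ 0.5578 -0.191   0.2403] [[0.541, -0.201, 0.236], [0.576, -0.184, 0.244]]
```

{"fn": "step_arm", "kwargs": {"motion": [[0, 1.5, 0, 0, 0], [0, 2.5, 0, 0, 0], [0, 3.3, 0, 0, 0], [0, 4.1, 0, 0, 0], [0, 5, 0, 0, 0], [0, 6, 0, 0, 0], [0, 7, 0, 0, 0], [0, 8, 0, 0, 0], [0, 9, 0, 0, 0], [0, 10, 0, 0, 0], [0, 11, 0, 0, 0], [0, 12, -0.2, 0, 0], [0, 13, -0.3, 0, 0], [0, 13.8, -0.3, 0, 0], [0, 14.2, -0.3, 0, 0], [0, 14.2, -0.3, 0, 0]]}}

```text
time: 16.4
tool_pos: [0.5603, -0.1015, 0.2131]
tcp_rot: [-2.253, -2.188, -0.0]
wrist_force: [0.4, -0.3, 0.6]
width: 0.004
grip_force: 0.0
```

{"fn": "step_arm", "kwargs": {"motion": [[0, 0.2, 0, 0, 0], [0, 0.4, 0, 0, 0], [0, 0.6, 0, 0, 0], [0, 0.6, 0, 0, 0]]}}

```text
time: 16.8
tool_pos: [0.5605, -0.0966, 0.2131]
tcp_rot: [-2.254, -2.187, 0.001]
wrist_force: [-0.6, -1.9, -0.5]
width: -0.003
grip_force: 0.7
```

{"fn": "step_arm", "kwargs": {"motion": [[0, 0.2, 0, 0, 0], [0, 0.4, 0, 0, 0], [0, 0.5, 0, 0, 0], [0, 0.5, 0, 0, 0]]}}

```text
time: 17.2
tool_pos: [0.5606, -0.0926, 0.2132]
tcp_rot: [2.253, 2.188, -0.003]
wrist_force: [-3.2, -6.0, 0.5]
width: 0.001
grip_force: 2.9
```

```bash
python3 -c "
from h import *
shift(); red('scene')"
```

```text
t 17.2 pos [ 0.5606 -0.0926  0.2132] F [-3.2 -6.   0.5] w 0.001 grip 2.9 q [-0.21  0.08  1.86 -0.    1.21 -0.18]
yhead -1.7 zaxis [-0.001 -0.002 -1.   ]
scene grip 313 [ 0.5679 -0.0692  0.243 ] [[0.547, -0.079, 0.237], [0.584, -0.061, 0.246]]
```

{"fn": "step_arm", "kwargs": {"motion": [[0, 0.2, 0, 0, 0], [0, 0.4, 0, 0, 0], [0, 0.4, 0, 0, 0]]}}

```text
time: 17.55
tool_pos: [0.5607, -0.0923, 0.2135]
tcp_rot: [2.25, 2.184, -0.011]
wrist_force: [-3.1, -16.5, -0.4]
width: -0.007
grip_force: 8.3
```

{"fn": "step_arm", "kwargs": {"motion": [[0, 0.2, 0, 0, 0], [0, 0.3, 0, 0, 0], [0, 0.3, 0, 0, 0]]}}

```text
time: 17.85
tool_pos: [0.5607, -0.0921, 0.2137]
tcp_rot: [2.247, 2.182, -0.016]
wrist_force: [-4.1, -23.7, -0.4]
width: -0.001
grip_force: 12.4
```

The pad is hard against the cap, at 24 N with no further travel. I back off, rise and check.

{"fn": "step_arm", "kwargs": {"motion": [[0, -0.5, 0, 0, 0], [0, -1.5, 0, 0, 0], [0, -3.5, 0, 0, 0], [0, -5, 0, 0, 0], [0, -5, 0, -5, 0], [0, -5, 0, -10, 0], [0, -9, 0, -15, 0], [0, -12, 0, -17, 0], [0, -12, 0, -17, 0], [0, -12, 0, -17, 0]]}}

```text
time: 18.85
tool_pos: [0.5581, -0.2052, 0.3842]
tcp_rot: [2.255, 2.185, 0.003]
wrist_force: [-0.1, 0.7, -0.5]
width: 0.001
grip_force: 0.0
```

```bash
python3 -c "
from h import *
shift(); rgb,d,P=red('scene'); red('top')
h=cv2.cvtColor(rgb,cv2.COLOR_RGB2HSV)
m=(h[...,0]>105)&(h[...,0]<130)&(h[...,1]>150)&(h[...,2]>40)&(P[...,0]>.4)&(P[...,1]<.2)&(P[...,2]<.16)&(P[...,2]>.1)
print(m.sum(),np.percentile(P[m],[3,97],0).round(3).tolist())
cv2.imwrite('pics/c7.png',cv2.resize(rgb[80:380,80:400,::-1],None,fx=2,fy=2))"
```

```text
t 18.85 pos [ 0.5581 -0.2052  0.3842] F [-0.1  0.7 -0.5] w 0.001 grip 0.0 q [-0.39  0.05  1.57  0.    1.52 -0.36]
yhead -1.81 zaxis [ 0.002  0.    -1.   ]
scene grip 214 [ 0.5645 -0.0699  0.2436] [[0.547, -0.078, 0.241], [0.583, -0.063, 0.246]]
top grip 257 [ 0.5611 -0.0685  0.2446] [[0.544, -0.079, 0.24], [0.579, -0.061, 0.248]]
347 [[0.468, -0.046, 0.114], [0.501, -0.007, 0.131]]
```

View pics/c7.png

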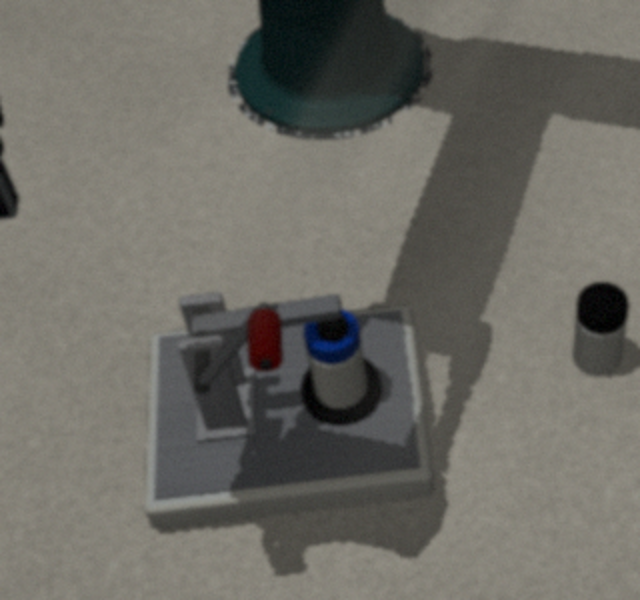

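The crop shows the arm level with its pad on the blue cap at (332,330), the jar upright in the nest, and the gripper clear at the left edge.

```bash
python3 -c "
from workcell import bot
print(bot.finish_job())"
```

```text
the job is handed in; nothing more can be done
None
```

The job is handed in: the blue-capped jar stands upright in the nest, the clamp was pushed shut onto its cap with about 24 N at the grip, the gripper is clear, and the black-capped jar was never touched; the judge's result was not shown.

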